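Clamp the wireless microphone in its desk stand

ROBOT

A 6-joint arm with a two-finger parallel gripper is mounted at the origin on the work surface; the furniture and walls round the work are solid. World frame = base frame: x ahead of the robot, y to its left, z up, the work surface at z = 0. Lengths are in mm, angles in rad, forces in N, time in s.
With the tool pointing down it reaches from about 350 to 775 mm from the base axis. Payload 7.3 kg.
Tool frame: the origin (TCP) lies at the very end of the fingers, on their centre line; the grasp point (between the pads) lies 19 mm behind it (bot.grip_point_offset is the distance from the TCP to the grasp point, in mm); z points along the fingers, y is the line along which they close (so a half turn about z gives the same grasp; the last joint's range is limited). The gripper opens to 92 mm and grips with 3 to 60 N. Pads are 19 mm wide; open, the fingers measure 130 mm over their backs; the gripper's body (75 mm by 190 mm) begins 47 mm behind the grasp point.
Start: joints at [1.188, 0.342, 1.524, -0, 1.275, -0.146], TCP at [123.145, 510.373, 226.741] pointing down, gripper open.
Joint ranges: [-2.53, 2.53], [-0.77, 2.02], [0.04, 2.7], [-1, 4.14], [0.28, 2.66], [-3.11, 3.11]. Speed limits (rad/s): [2.57, 2.57, 3.14, 3.14, 3.14, 3.14].

INTERFACE

Orientations are given as [roll, pitch, yaw] about the fixed x, y, z axes, in that order (R = Rz(yaw) Ry(pitch) Rx(roll)).
In Python, from plant import bot gives the robot as it stands. The module is installed in compiled form; this text tells all that it offers.
- The arm moves only by the shell command python3 -m jog 'ROWS' [OPENING]. ROWS is JSON, a list of rows, each a list of 6 numbers: the shift along the tool's x, y, z in mm, then the turn, a rotation vector about the tool's x, y, z in rad. In form: [[dx, dy, dz, rx, ry, rz], ...]. A call has 1 to 12 rows; each row shifts and turns the commanded pose from where the row before left it, along the tool's axes as they then stand; what a row does not reach is not made up. A row lasts 1/10 s, in which the tool goes at most 50 mm and 8.59 degrees, less where a joint would pass 70% of its speed; a pose out of reach is approached as far as the arm can. A call with a gripper value outside its range is refused whole. OPENING is the opening in per cent of the stroke, from 0 (shut) to 100 (fully open), set as the call begins (- or left out, the last holds). The fingers move at their own pace and stop on an object; the grip force is fixed at half the most. Time passes only in rows, so rows that do not move let the fingers close. It gives the time, the measured TCP pose, the force, the opening and the grip force at its end, in the units of the state.
- bot.get_obs(): the state, without advancing time (a new reading comes with each control period).
- bot.capture(name): name is "scene" or "top"; returns the picture (420x560x3 uint8, red, green, blue); there is no depth.
- bot.camera_model(name): a dict with "fx", "fy", "cx", "cy" (pixels), "position" and "orientation" of the camera in the world. Camera axes: x right, y down, z forward; pixel columns grow to the right and rows downward; lengths in mm; the calibration is good to about 2 mm. A picture is of the moment at which its call begins. camera_model takes no time and is no camera call.
- bot.close_job(): hands the job in; it is judged then, once.
Trained networks look in the newest picture that a camera, given by its name, has taken for a name from the list of things; names that differ only in an ending like _2 or _b are one class to them, and where a whole thing is asked for, a point or a joint stands for the part that bears it (a point fixed in the world has none). Each returns a list of dicts, best first, with "p" (0 to 1); they miss things now and then, are a little off and sometimes report something else, mostly with a low value. They report only what shows in the picture. A call takes as long as a camera call.
- bot.outline_of(target, camera): "mask" (420x560 bool, what is visible of it) and "pixel" ([column, row] in pixels, amid what is visible of it).
The state is a dict: "time": time; "joint_positions": joint angles; "dq": joint speeds; "tau": joint torques, N m; "tool_pos": TCP position; "tcp_rot": TCP orientation; "contact_force": force on the tool from outside, world axes, zero at the start; "moment": the same for the moment, N m; "grip_width": finger opening in mm; "finger_force": force on a finger pad.
Only numpy, scipy, OpenCV 4.12 (cv2) and the standard library are available. Lean on these libraries where they do the work, as an engineer would, in place of code of your own. Each camera call takes 0.05 s, during which the arm holds its last target. There are 200 camera calls.

TASK

Take the microphone with the blue ring out of the charging cradle, set its steel shank upright into the collet of the desk stand and press it fully home until it bottoms on the contact pad, without forcing it. Then turn the black clamp nut clockwise (seen from above) until the jaws grip the shank firmly, but do not overtighten it. Leave the other microphone, the stapler and the phone where they are.

Things in the scene. Friction and masses are not known exactly. Their poses are not given: they have to be found in the camera images.
- mic_blue_head (a point): point in the round head of the wireless microphone with the blue ring and blue top dot, where it is held. The microphone stands upright, 78 mm tall, 80 g (may vary by a third): head 26 mm across and 38 mm tall, this point 62 mm above its lower end, 16 mm below its top; below the head a steel shank 16 mm across and 39.5 mm long, chamfered at the lower end. z axis up along the microphone
- mic_blue_tip (a point): lower end of the shank of the blue-ringed microphone, on its axis
- mic_red: the same microphone with a red ring, in the other pocket of the cradle; origin at the lower end of its shank; stays there
- cradle: grey charging cradle, fixed, a block 60 x 140 x 42 mm (x, y, z), origin at the centre of its underside; two pockets 70 mm apart along its y axis, each 20 mm wide and 36 mm deep; a microphone in it has the underside of its head 3.5 mm above the block. Either microphone may be in either pocket
- collet_mouth (a point): centre of the collet's mouth, at the nut's top, 86 mm above the desk; z axis up. The stand is fixed: dark base disc 104 mm across, column 34 mm across, on it the black ribbed clamp nut with a hole 25 mm across and in the hole three brass jaws, their top 2.5 mm below the mouth. At the start the jaws stand 1.3 to 2.5 mm clear of a centred 16 mm shank
- collet_seat (a point): top of the copper contact pad at the bottom of the collet, on its axis, 38 mm below the mouth. A seated shank stands on it, the underside of the microphone's head then 1.5 mm above the nut. Three spring balls 6 mm above the pad rub on the shank: it passes them with a push of 3 to 12 N, not by its own weight. More than 25 N on the pad damages it
- nut_middle (a point): centre of the clamp nut, 44 mm across, 26 mm tall, free all round; it stays where it is left. Clockwise closes the jaws by 3 mm per rad: free for 0.4 to 0.9 rad, then they grip and each presses harder by some 130 N per rad. It rubs with 0.25 N m; to this each newton of a jaw's force adds 0.009 N m: 0.12 to 0.22 N m more than when turning free is a firm grip, 0.36 N m more is too tight
- jaw_a: one of the three smooth brass jaws in the collet, 9 mm wide and 18 mm tall; origin near the collet's axis, 74.5 mm above the desk. A firm grip is 12 to 25 N from each jaw on the shank (at least 8 N); more than 40 N is overtightened
- jaw_b: the second jaw, as jaw_a
- jaw_c: the third jaw, as jaw_a
- pad: the copper contact pad in the collet, 19 mm across; origin at the centre of its top
- mic_blue: the whole microphone with the blue ring; origin at the lower end of its shank
- stapler: red stapler, 36 x 140 x 54 mm, origin at the centre of its underside; stays where it is
- phone: black telephone lying flat, 150 x 73 x 8 mm, origin at the centre of its underside; stays where it is

How it is judged:
By the outcome, as a careful person would: the job done as asked, in the order asked, and still so for the second after the job is handed in, with the robot touching nothing.
It also fails if it takes over 70 s, if anything falls off the work surface, if the arm or the gripper's body presses on something with over 40 N, if the wrist force passes 120 N, or if a joint passes its speed limit or range.

## Working session

There is one attempt and no reset: what is moved stays moved. The work goes in short steps, Python scripts to look and compute and a shell command to move; the robot and the scene stay as the last step left them, time stands still between calls to the robot, and variables do not carry over. Pictures are saved under pics/ and viewed, at most 10 in all, crops included, and the job is handed in when it is done.

```bash
mkdir -p pics; cat > h.py <<'E'
from plant import bot
import numpy as np, cv2
from scipy.spatial.transform import Rotation as R
def cam(n):
    m=bot.camera_model(n); o=np.array(m["orientation"],float)
    Rm=o if o.shape==(3,3) else R.from_euler('xyz',o).as_matrix()
    return m,Rm,np.array(m["position"],float)
def ray(n,px):
    m,Rm,p=cam(n); d=Rm@np.array([(px[0]-m["cx"])/m["fx"],(px[1]-m["cy"])/m["fy"],1]); return p,d
def at_z(n,px,z):
    p,d=ray(n,px); return p+d*(z-p[2])/d[2]
def proj(n,X):
    m,Rm,p=cam(n); c=Rm.T@(np.array(X,float)-p); return np.array([m["fx"]*c[0]/c[2]+m["cx"],m["fy"]*c[1]/c[2]+m["cy"]])
def tri(obs):
    A=np.zeros((3,3));b=np.zeros(3)
    for n,px in obs:
        p,d=ray(n,px); d/=np.linalg.norm(d); M=np.eye(3)-np.outer(d,d); A+=M;b+=M@p
    return np.linalg.solve(A,b)
E
python3 - <<'E'
from h import *
for n in("scene","top"):
    im=bot.capture(n); cv2.imwrite(f"pics/{n}0.png",im[:,:,::-1]); print(n,bot.camera_model(n))
    for t in("mic_blue_head","mic_red","mic_blue","collet_mouth","nut_middle","cradle","jaw_a","stapler","phone"):
        for r in bot.outline_of(t,n)[:3]:
            ys,xs=np.where(r["mask"]); print(t,round(r["p"],2),np.round(r["pixel"],1),xs.min() if len(xs) else None,xs.max() if len(xs) else None,ys.min() if len(xs) else None,ys.max() if len(xs) else None,len(xs))
print(bot.get_obs())
E
```

```text
scene {'fx': 496.9776252810713, 'fy': 496.9776252810713, 'cx': 274.93619415399695, 'cy': 212.08271432130243, 'position': array([1241.61658065, -350.9370663 ,  552.10319607]), 'orientation': array([-2.10554194,  0.02115186,  1.08892233])}
mic_blue_head 0.75 [300.6 196.3] 274 329 180 214 1034
mic_blue_head 0.7 [336.1 203. ] 329 342 193 214 242
mic_red 0.63 [367.4 199.9] 360 373 185 208 275
mic_blue 0.76 [338.9 207.7] 329 342 193 215 275
collet_mouth 0.94 [211.9 244.6] 187 241 208 267 2127
nut_middle 0.83 [212.9 250.9] 187 241 208 267 2013
cradle 0.89 [349.2 221.4] 312 388 199 242 2131
stapler 0.73 [328.4 282.7] 309 345 247 314 1546
phone 0.92 [300.4 194.2] 273 330 179 214 1129
top {'fx': 434.72270483226885, 'fy': 434.72270483226885, 'cx': 274.1826199421141, 'cy': 211.07796815526632, 'position': array([444.81519345,  13.30940747, 939.64461744]), 'orientation': array([-3.04459164e+00, -1.74448863e-03, -1.57967974e+00])}
mic_blue_head 0.63 [210.7 210.2] 204 217 202 215 147
mic_red 0.48 [173.8 208.5] 168 183 200 213 175
mic_blue 0.49 [211.3 208.7] 203 217 202 215 162
collet_mouth 0.91 [326
[... 340 characters left out ...]
8.5 286.8] 189 225 250 321 2470
{'time': 1.0, 'joint_positions': array([ 1.18801141e+00,  3.42034686e-01,  1.52455605e+00, -1.18132777e-04,
        1.27580984e+00, -1.46036497e-01]), 'dq': array([-0.0009702 ,  0.00072745, -0.00060607,  0.00161976,  0.0009961 ,
       -0.0014555 ]), 'tau': array([  0.04812969, -44.09564853, -27.50986397,   0.45664234,
        -1.31145783,   0.13892278]), 'tool_pos': array([123.04333025, 510.03961919, 226.56316371]), 'tcp_rot': array([-3.14077689e+00, -5.76714000e-06,  2.90487862e+00]), 'contact_force': array([-0.79417967, -4.59303577, -2.63691244]), 'moment': array([-0.57835026, -0.05895165,  0.12710107]), 'finger_force': 0.0, 'grip_width': 91.82951933225083}
```

View pics/scene0.png

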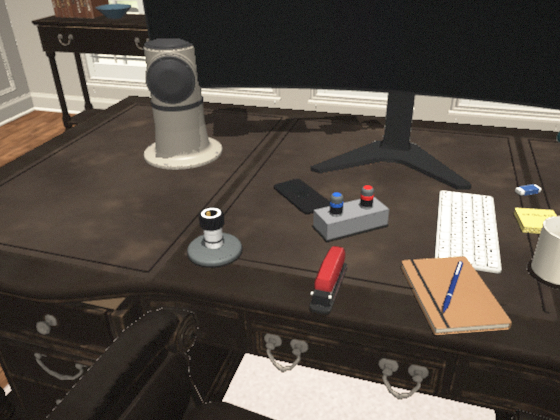

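View pics/top0.png

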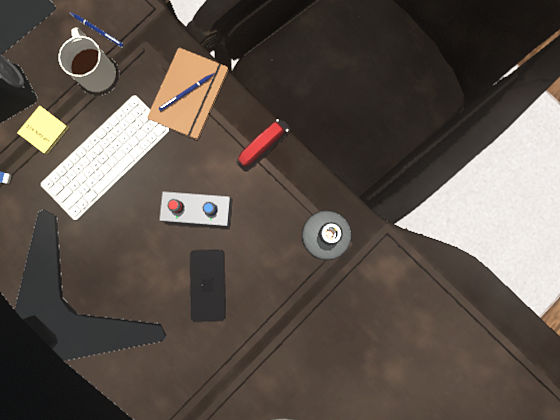

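The scene picture shows the blue mic at about (337,203), the red one at (368,196) and the collet stand at (211,215)–(214,248). In the top picture, blue is at (210,209), red at (175,206) and the nut at about (331,233), with the stapler at (263,145) and the phone at (207,286).

```bash
python3 - <<'E'
from h import *
a=cv2.imread("pics/top0.png"); s=cv2.imread("pics/scene0.png")
c1=cv2.resize(a[190:275,155:240],(390,390),interpolation=3); c2=cv2.resize(a[205:265,296:356],(390,390),interpolation=3)
c3=cv2.resize(s[175:245,305:395],(390,200),interpolation=3);c4=cv2.resize(s[200:270,180:270],(390,200),interpolation=3)
cv2.imwrite("pics/c.png",np.vstack([np.hstack([c1,c2]),np.hstack([c3,c4])]))
print("base",proj("top",[0,0,0]),proj("scene",[0,0,0]))
for n,px,z in(("blue",(210,209),84),("red",(175,206),84),("nut",(331,233),86),("base",(326,235.5),5),("cradle",(195.5,209),42),("stap",(263,145),40),("phone",(207,286),8),("mug",(85,60),90),("monitorfoot",(165,332),10)):
    print(n,at_z("top",px,z).round(1))
b=tri([("top",(210,209)),("scene",(337,198))]);print(b)
print(tri([("top",(331,233)),("scene",(211.5,213.5))]))
for z in (62+6,84): 
    print(proj("scene",[*at_z("top",(210,209),84)[:2],z]))
print(proj("scene",at_z("top",(331,233),86)))
E
```

```text
base [281.79405286 471.07441986] [183.31423345 152.67557821]
blue [533.3 138.   84. ]
red [539.9 207.3  84. ]
nut [ 483.6 -100.1   86. ]
base [ 482. -100.    5.]
cradle [537.9 174.2  42. ]
stap [672.6  33.3  40. ]
phone [377.3 154.5   8. ]
mug [839.1 392.5  90. ]
monitorfoot [283.2 241.4  10. ]
[535.51474401 141.58743465  75.55204391]
[484.07245395 -99.25429789  85.00150955]
[333.32495228 201.52622929]
[333.64151298 194.4032972 ]
[210.36331875 213.03463198]
```

View pics/c.png

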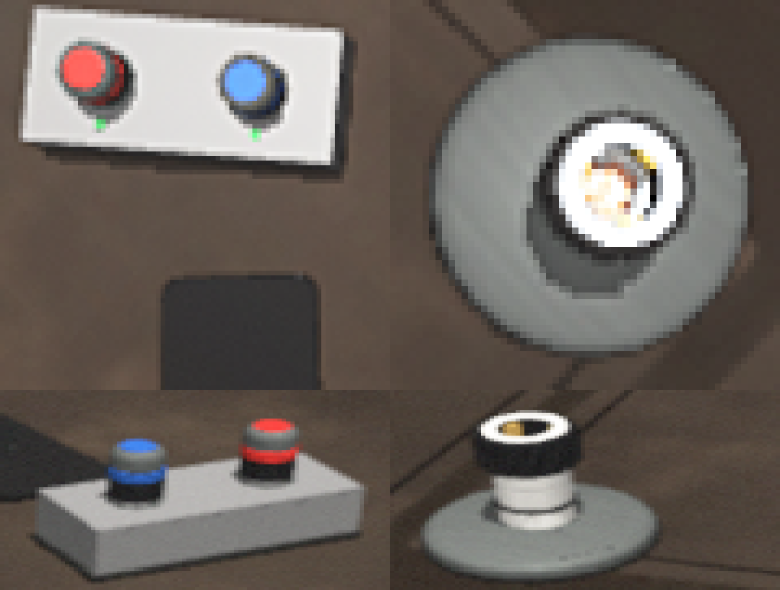

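```bash
python3 - <<'E'
from h import *
B=tri([("top",(207.6,207)),("scene",(336.4,194.2))]);print("blue",B, at_z("top",(207.6,207),84),at_z("scene",(336.4,194.2),84))
print("red",at_z("top",(172.7,204.6),84))
N=tri([("top",(331.3,233.4)),("scene",(211.2,213.7))]);print("nut",N,at_z("top",(331.3,233.4),86),at_z("scene",(211.2,213.7),86))
for P in([123,510,226],[123,510,420],[123,510,600],[0,0,400],[150,450,300],[300,350,250],[250,400,226],[0,0,250]): print(P,proj("scene",P).round(),proj("top",P).round())
for z in(0,200,400,600): print(z,at_z("top",(0,300),z).round(),at_z("top",(130,420),z).round())
print("foot",at_z("top",(165,332),8).round(),at_z("top",(47,212),8).round(),at_z("top",(55,300),8).round(), at_z("scene",(400,145),8).round())
E
sed -n 1,1p h.py >/dev/null
```

```text
blue [537.02475329 142.28817704  85.11392017] [537.31392051 142.75592083  84.        ] [535.27442841 143.10910513  84.        ]
red [542.69292517 211.85177699  84.        ]
nut [483.36154541 -99.78009966  84.36261076] [ 482.85043484 -100.67640184   86.        ] [486.66289807 -99.63329665  86.        ]
[123, 510, 226] [367.  54.] [-43. 464.]
[123, 510, 420] [372. -24.] [-169.  547.]
[123, 510, 600] [ 378. -108.] [-429.  720.]
[0, 0, 400] [164.  -4.] [289. 646.]
[150, 450, 300] [356.  30.] [-38. 468.]
[300, 350, 250] [358.  68.] [ 56. 350.]
[250, 400, 226] [362.  70.] [ 31. 379.]
[0, 0, 250] [172.  61.] [285. 555.]
0 [351. 596.   0.] [104. 314.   0.]
200 [371. 472. 200.] [176. 250. 200.]
400 [391. 348. 400.] [249. 186. 400.]
600 [411. 224. 600.] [321. 122. 600.]
foot [283. 242.   8.] [538. 500.   8.] [351. 475.   8.] [272. 531.   8.]
```

```bash
python3 -c "
import cv2
s=cv2.imread('pics/scene0.png');a=cv2.convertScaleAbs(s[0:190,120:560],alpha=3,beta=15)
t=cv2.imread('pics/top0.png');b=cv2.convertScaleAbs(t[260:420,0:440],alpha=3,beta=15)
import numpy as np
cv2.imwrite('pics/m.png',cv2.resize(np.vstack([a,b]),None,fx=1.65,fy=1.65))"
```

```text
(no output)
```

View pics/m.png

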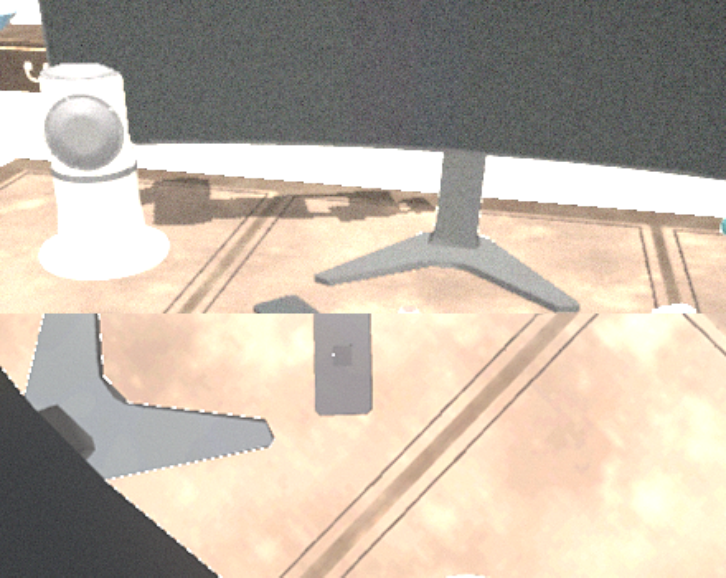

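```bash
python3 - <<'E'
from h import *
t=cv2.imread("pics/top0.png").max(2)
print([ (y,int(np.argmax(cv2.GaussianBlur(t,(3,3),0)[y,:]>28))) for y in range(300,420,12)])
ed=[(25,325),(60,356),(95,388),(128,418)]
for z in range(60,420,40):
    print(z,[(at_z("top",e,z)[:2].round().tolist(),proj("scene",at_z("top",e,z)).round().tolist()) for e in ed])
# back plane check
for y in range(0,120,8): 
    s=cv2.imread("pics/scene0.png").max(2); print(y,s[y,130:215:4].tolist())
E
```

```text
[(300, 5), (312, 16), (324, 42), (336, 49), (348, 52), (360, 62), (372, 75), (384, 90), (396, 104), (408, 119)]
60 [([308.0, 507.0], [404.0, 133.0]), ([248.0, 435.0], [368.0, 131.0]), ([186.0, 364.0], [332.0, 129.0]), ([129.0, 298.0], [301.0, 127.0])]
100 [([314.0, 484.0], [400.0, 121.0]), ([257.0, 416.0], [365.0, 119.0]), ([198.0, 348.0], [330.0, 117.0]), ([144.0, 286.0], [299.0, 115.0])]
140 [([320.0, 462.0], [397.0, 108.0]), ([266.0, 397.0], [362.0, 106.0]), ([210.0, 332.0], [328.0, 104.0]), ([158.0, 273.0], [298.0, 103.0])]
180 [([327.0, 439.0], [393.0, 94.0]), ([275.0, 377.0], [359.0, 93.0]), ([221.0, 316.0], [326.0, 91.0]), ([172.0, 260.0], [296.0, 89.0])]
220 [([333.0, 417.0], [388.0, 80.0]), ([283.0, 358.0], [356.0, 78.0]), ([233.0, 300.0], [323.0, 77.0]), ([187.0, 247.0], [294.0, 76.0])]
260 [([339.0, 394.0], [384.0, 64.0]), ([292.0, 339.0], [352.0, 63.0]), ([245.0, 284.0], [321.0, 62.0]), ([201.0, 234.0], [293.0, 61.0])]
300 [([345.0, 372.0], [379.0, 48.0]), ([301.0, 320.0], [348.0, 47.0]), ([257.0, 269.0], [318.0, 46.0]), ([215.0, 221.0], [291.0, 45.0])]
340 [([352.0, 350.
[... 1025 characters left out ...]
54, 254, 254, 254, 227, 118, 64, 79, 79, 86, 88, 79, 77, 69, 63, 131, 124, 28, 30, 33, 33, 31]
72 [227, 229, 228, 228, 102, 64, 69, 70, 61, 60, 60, 60, 66, 71, 63, 62, 119, 27, 28, 29, 29, 26]
80 [247, 248, 247, 244, 86, 58, 58, 59, 58, 58, 60, 61, 64, 62, 60, 54, 60, 29, 28, 29, 27, 24]
88 [217, 224, 235, 240, 244, 51, 49, 54, 60, 58, 60, 58, 63, 51, 49, 48, 99, 112, 185, 165, 145, 128]
96 [78, 56, 124, 161, 157, 168, 93, 51, 51, 50, 51, 50, 49, 43, 49, 114, 117, 112, 131, 199, 203, 206]
104 [56, 81, 67, 66, 67, 59, 63, 118, 136, 140, 118, 113, 141, 137, 119, 78, 50, 48, 74, 48, 52, 52]
112 [90, 84, 84, 81, 83, 78, 115, 129, 133, 135, 140, 140, 138, 139, 134, 129, 124, 116, 103, 88, 87, 47]
```

The overlay suggests that the arm starts behind the monitor screen: its lower edge is at z≈185, between the arm and the work. I'll raise the arm first and watch the forces.

```bash
python3 -m jog '[[0,0,-20,0,0,0],[0,0,-30,0,0,0],[0,0,-30,0,0,0],[0,0,-30,0,0,0],[0,0,-20,0,0,0],[0,0,0,0,0,0]]'; python3 - <<'E'
from h import *
o=bot.get_obs(); print(o["joint_positions"].round(3),o["tau"].round(1),o["contact_force"].round(1))
for n in("scene","top"):
    im=bot.capture(n); d=cv2.absdiff(im[:,:,::-1].copy(),cv2.imread(f"pics/{n}0.png")).max(2); ys,xs=np.where(cv2.medianBlur(d,5)>25); print(n,len(xs),(xs.min(),xs.max(),ys.min(),ys.max()) if len(xs) else "")
E
```

```text
time: 1.6
tool_pos: [123.7, 512.3, 360.5]
tcp_rot: [3.132, 0.001, 2.905]
contact_force: [0.8, 1.7, -1.0]
grip_width: 92.0
finger_force: 0.0
[ 1.188  0.275  1.257  0.     1.6   -0.146] [ -0.1 -41.6 -27.2   0.1   0.6  -0. ] [ 0.8  1.7 -1. ]
scene 199 (np.int64(205), np.int64(365), np.int64(110), np.int64(136))
top 0
```

```bash
python3 -m jog '[[0,-20,-20,0,0,0],[0,-20,-25,0,0,0],[0,-20,-25,0,0,0],[0,-20,-25,0,0,0],[0,-20,-25,0,0,0],[0,-20,-25,0,0,0],[0,-20,-25,0,0,0],[0,0,-20,0,0,0],[0,0,-20,0,0,0],[0,0,0,0,0,0]]'; python3 - <<'E'
from h import *
o=bot.get_obs(); print(o["joint_positions"].round(3),o["tau"].round(1),o["contact_force"].round(1))
E
```

```text
time: 2.7
tool_pos: [90.6, 374.9, 567.4]
tcp_rot: [3.139, 0.0, 2.905]
contact_force: [0.9, 0.5, -0.5]
grip_width: 91.9
finger_force: 0.0
[ 1.134  0.056  0.969  0.     2.113 -0.2  ] [ -0.1 -27.3 -25.5   0.1   0.5  -0. ] [ 0.9  0.5 -0.5]
```

```bash
python3 -m jog '[[0,0,-25,0,0,0],[0,0,-25,0,0,0],[0,0,-20,0,0,0],[-15,-4,0,0,0,0],[-20,-5,0,0,0,0],[0,0,0,0,0,0]]'; python3 - <<'E'
from h import *
o=bot.get_obs(); print(o["joint_positions"].round(3),o["tau"].round(1),o["contact_force"].round(1))
E
python3 -m jog '[[-20,-5,0,0,0,0],[-25,-6,0,0,0,0],[-25,-6,0,0,0,0],[-25,-6,0,0,0,0],[0,0,0,0,0,0]]'; python3 - <<'E'
from h import *
o=bot.get_obs(); print(o["joint_positions"].round(3),o["tau"].round(1),o["contact_force"].round(1))
im=bot.capture("scene"); cv2.imwrite("pics/s1.png",im[:,:,::-1])
im=bot.capture("top"); d=cv2.absdiff(im[:,:,::-1].copy(),cv2.imread(f"pics/top0.png")).max(2); ys,xs=np.where(cv2.medianBlur(d,5)>25); print(len(xs))
E
```

```text
time: 3.3
tool_pos: [123.7, 357.7, 634.9]
tcp_rot: [-3.139, -0.001, 2.903]
contact_force: [0.1, 1.5, -0.3]
grip_width: 91.9
finger_force: 0.0
[ 1.035  0.128  0.682 -0.     2.334 -0.297] [ -0.7 -29.3 -21.8  -0.1   0.1  -0.5] [ 0.1  1.5 -0.3]
time: 3.8
tool_pos: [211.1, 312.7, 634.9]
tcp_rot: [-3.139, -0.002, 2.901]
contact_force: [0.4, 2.5, 0.8]
grip_width: 91.8
finger_force: 0.0
[ 0.773  0.126  0.685 -0.     2.334 -0.557] [ -1.  -29.6 -22.1  -0.1   0.1  -0.6] [0.4 2.5 0.8]
466
```

View pics/s1.png

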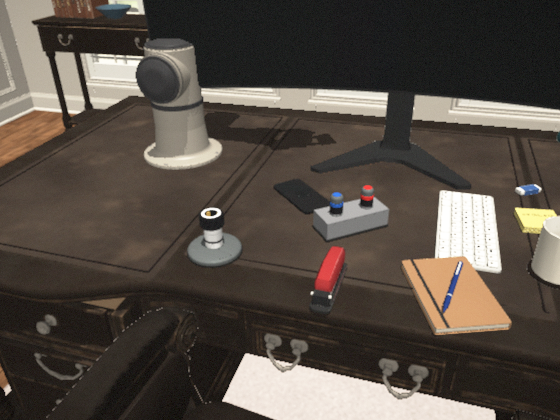

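The arm passes freely: the shoulder disc has turned to (163,78) and the scene is untouched. I'll continue the arc high up.

```bash
python3 -m jog '[[-25,-5,0,0,0,0],[-25,-5,0,0,0,0],[-25,-8,0,0,0,0],[-20,-24,0,0,0,0],[-22,-26,0,0,0,0],[-22,-26,0,0,0,0],[0,0,0,0,0,0]]'; python3 - <<'E'
from h import *
o=bot.get_obs(); print(o["joint_positions"].round(3),o["tau"].round(1),o["contact_force"].round(1))
E
python3 -m jog '[[-22,-26,0,0,0,0],[-22,-26,0,0,0,0],[-22,-26,0,0,0,0],[-25,0,0,0,0,0.14],[-25,0,0,0,0,0.14],[0,0,0,0,0,0]]'; python3 - <<'E'
from h import *
o=bot.get_obs(); print(o["joint_positions"].round(3),o["tau"].round(1),o["contact_force"].round(1))
E
```

```text
time: 4.6
tool_pos: [322.9, 187.4, 636.2]
tcp_rot: [-3.141, -0.001, 2.901]
contact_force: [0.2, 1.6, 0.7]
grip_width: 91.7
finger_force: 0.0
[ 0.32   0.117  0.691 -0.     2.334 -1.011] [ -1.6 -28.5 -21.6  -0.2   0.1  -0.9] [0.2 1.6 0.7]
time: 5.2
tool_pos: [418.1, 83.1, 634.5]
tcp_rot: [-3.14, -0.004, 2.622]
contact_force: [0.6, 1.0, -0.4]
grip_width: 91.6
finger_force: 0.0
[ 1.600e-02  2.420e-01  5.340e-01  1.000e-03  2.370e+00 -1.035e+00] [ -0.6 -37.1 -23.   -0.1   0.3   1.1] [ 0.6  1.  -0.4]
```

```bash
python3 -m jog '[[0,0,0,0,0,0.14],[0,0,0,0,0,0.14],[0,0,0,0,0,0.14],[0,0,0,0,0,0.14],[0,0,0,0,0,0.14],[0,0,0,0,0,0.14],[0,0,0,0,0,0.14],[0,0,0,0,0,0.15],[0,0,0,0,0,0]]' 60; python3 -m jog '[[12,20,30,0,0,0],[14,22,40,0,0,0],[14,23,40,0,0,0],[14,24,40,0,0,0],[15,24,40,0,0,0],[0,0,45,0,0,0],[0,0,45,0,0,0],[0,0,45,0,0,0],[0,0,45,0,0,0],[0,0,45,0,0,0],[0,0,20,0,0,0],[0,0,0,0,0,0]]'
python3 -c "
from h import *
o=bot.get_obs(); print(o['joint_positions'].round(3),o['contact_force'].round(1))"
```

```text
time: 6.1
tool_pos: [414.6, 84.0, 637.1]
tcp_rot: [3.141, -0.001, 1.498]
contact_force: [0.3, 0.6, -0.5]
grip_width: 55.0
finger_force: 0.0
time: 7.3
tool_pos: [531.0, 143.6, 198.7]
tcp_rot: [-3.135, 0.001, 1.501]
contact_force: [-0.4, 0.2, 0.4]
grip_width: 55.3
finger_force: 0.0
[0.125 0.415 1.493 0.    1.241 0.194] [-0.4  0.2  0.4]
```

```bash
python3 -m jog '[[-1,6,30,0,0,0],[0,0,30,0,0,0],[0,0,28,0,0,0],[0,0,10,0,0,0],[0,0,0,0,0,0],[0,0,0,0,0,0]]'
python3 -c "
from h import *
o=bot.get_obs(); print(o['tool_pos'],o['tcp_rot'])
im=bot.capture('scene')[:,:,::-1]; cv2.imwrite('pics/s2.png',cv2.resize(im[110:250,290:430],(560,560),interpolation=3))
t=bot.capture('top')[:,:,::-1]; cv2.imwrite('pics/t2f.png',t)
p=o['tool_pos']; print(proj('scene',p),proj('top',p))
Rm=R.from_euler('xyz',o['tcp_rot']).as_matrix()
for s in(27.6,-27.6): print(proj('scene',p+Rm@np.array([0,s,0])))
"
```

```text
time: 7.9
tool_pos: [540.6, 141.6, 105.6]
tcp_rot: [3.139, -0.001, 1.496]
contact_force: [0.2, 0.9, -0.5]
grip_width: 55.2
finger_force: 0.0
[540.56408278 141.59525079 105.58977288] [ 3.13866528e+00 -7.24160343e-04  1.49626876e+00]
[337.7439335  185.68058025] [206.52593325 204.13264619]
[345.0271495 191.7806667]
[330.78744849 179.85414865]
```

View pics/s2.png

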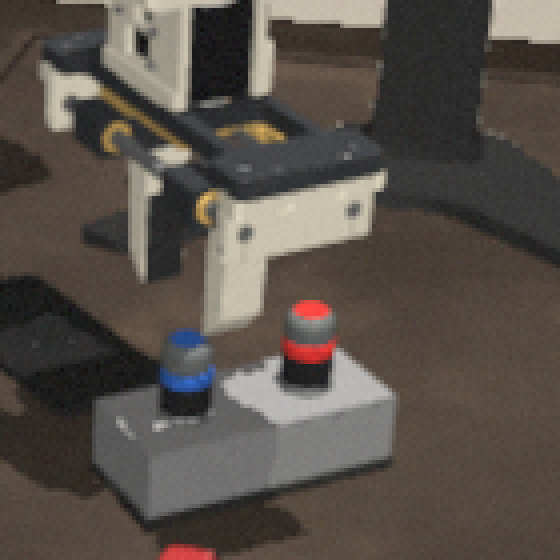

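The crop shows the fingers astride and above the blue mic, at about (158,278) and (233,326), with the mic's top at (186,340). That agrees with the projection. I'll average the noisy pose readings.

```bash
cat >> h.py <<'E'
def avg(n=6):
    L=[]
    for i in range(n):
        bot.capture("scene"); o=bot.get_obs(); L.append(np.r_[o["tool_pos"],o["contact_force"],o["moment"]])
    L=np.array(L); print("std",L.std(0).round(2)); print("mean",L.mean(0).round(2), "t",round(o["time"],2)); return L.mean(0)
E
python3 -c "
from h import *
avg(6)
for n in('scene','top'):
  for r in bot.outline_of('mic_blue_head',n)[:2]: print(n,r['p'],r['pixel'])"
```

```text
std [0.29 0.09 0.46 0.52 0.69 0.49 0.03 0.03 0.02]
mean [ 5.4000e+02  1.4120e+02  1.0476e+02  1.4000e-01  1.2800e+00 -6.1000e-01
 -3.0000e-02  4.0000e-02 -3.0000e-02] t 8.3
scene 0.66 [328.6, 280.0]
scene 0.64 [336.1, 203.5]
```

```bash
python3 -m jog '[[1,-3.5,0,0,0,0],[0,0,15,0,0,0],[0,0,15,0,0,0],[0,0,15,0,0,0],[0,0,8,0,0,0],[0,0,2,0,0,0],[0,0,0,0,0,0],[0,0,0,0,0,0]]'; python3 -c "
from h import *
avg(4)"; python3 -m jog '[[0,0,0,0,0,0],[0,0,0,0,0,0],[0,0,0,0,0,0],[0,0,0,0,0,0],[0,0,0,0,0,0],[0,0,0,0,0,0],[0,0,0,0,0,0],[0,0,0,0,0,0]]' 20;python3 -c "
from h import *
avg(4)"
```

```text
time: 9.2
tool_pos: [536.5, 142.4, 49.4]
tcp_rot: [3.14, -0.0, 1.495]
contact_force: [0.6, 1.3, 0.1]
grip_width: 55.0
finger_force: 0.0
std [0.07 0.01 0.08 0.68 0.41 0.24 0.02 0.02 0.01]
mean [ 5.3645e+02  1.4243e+02  4.9360e+01  8.0000e-02  1.2700e+00 -5.7000e-01
 -4.0000e-02  6.0000e-02 -3.0000e-02] t 9.4
time: 10.2
tool_pos: [536.1, 142.4, 48.7]
tcp_rot: [3.142, -0.0, 1.495]
contact_force: [-0.5, 2.5, 0.4]
grip_width: 25.8
finger_force: 29.9
std [0.01 0.01 0.01 0.39 0.33 0.55 0.01 0.03 0.03]
mean [ 5.3606e+02  1.4237e+02  4.8740e+01 -3.9000e-01  1.3800e+00  2.7000e-01
 -4.0000e-02  1.0000e-01 -4.0000e-02] t 10.4
```

```bash
python3 -m jog '[[0,0,-6,0,0,0],[0,0,-12,0,0,0],[0,0,-15,0,0,0],[0,0,-20,0,0,0],[0,0,-20,0,0,0],[0,0,-20,0,0,0],[0,0,-20,0,0,0],[0,0,-7,0,0,0],[0,0,0,0,0,0]]'; python3 -m jog '[[-15,-2,0,0,0,0],[-25,-3.2,0,0,0,0],[-30,-4,0,0,0,0],[-30,-4,0,0,0,0],[-30,-4,0,0,0,0],[-30,-4,0,0,0,0],[-30,-4,0,0,0,0],[-30,-4,0,0,0,0],[-18,-3,0,0,0,0],[-7.5,-2,0,0,0,0],[0,0,0,0,0,0],[0,0,0,0,0,0]]'; python3 -c "
from h import *
avg(4)
im=bot.capture('scene')[:,:,::-1]; cv2.imwrite('pics/s3f.png',im);cv2.imwrite('pics/s3.png',cv2.resize(im[110:280,130:300],(595,595),interpolation=3))
"
```

```text
time: 11.3
tool_pos: [536.6, 142.4, 170.2]
tcp_rot: [3.139, -0.001, 1.495]
contact_force: [0.8, 0.3, -1.5]
grip_width: 25.3
finger_force: 29.9
time: 12.5
tool_pos: [483.0, -99.3, 168.3]
tcp_rot: [-3.141, -0.001, 1.495]
contact_force: [0.6, 2.2, -0.9]
grip_width: 25.3
finger_force: 29.9
std [0.08 0.05 0.08 0.32 0.42 0.43 0.03 0.01 0.02]
mean [ 4.8336e+02 -9.8990e+01  1.6854e+02  3.8000e-01  9.9000e-01 -1.1700e+00
 -6.0000e-02  4.0000e-02 -4.0000e-02] t 12.7
```

View pics/s3.png

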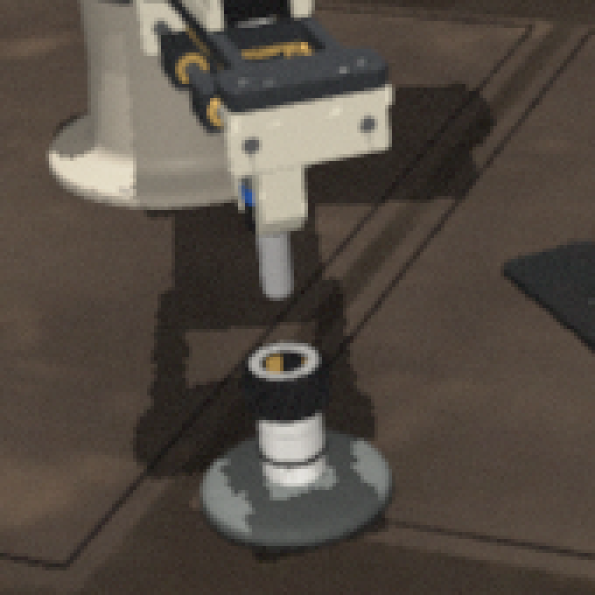

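The shank (tip at about (277,292) in the crop) hangs above the nut mouth (284,361), a few pixels to the left. I'll measure it with sub-pixel centroids.

```bash
python3 - <<'E'
from h import *
def cen(im,box,f):
    x0,x1,y0,y1=box; c=im[y0:y1,x0:x1].astype(int); m=f(c); k=cv2.connectedComponentsWithStats(m.astype(np.uint8)); i=1+np.argmax(k[2][1:,4]); 
    cnt=cv2.findContours((k[1]==i).astype(np.uint8),cv2.RETR_EXTERNAL,cv2.CHAIN_APPROX_NONE)[0][0]; h=cv2.convexHull(cnt)
    e=cv2.fitEllipse(cnt); M=cv2.moments(h); return np.round(np.r_[M['m10']/M['m00']+x0,M['m01']/M['m00']+y0,e[0][0]+x0,e[0][1]+y0,e[1],k[2][i,4]],2)
blue=lambda c:(c[...,0]>c[...,2]+60)&(c[...,0]>150)
white=lambda c:c.min(2)>190
red=lambda c:(c[...,2]>c[...,0]+80)
t=cv2.imread("pics/top0.png");s=cv2.imread("pics/scene0.png")
tb=cen(t,(195,225,195,222),blue);tn=cen(t,(305,350,215,255),white);tr=cen(t,(160,192,192,220),lambda c:(c[...,2]>210)&(c[...,0]<140))
print("top",tb,tn,tr)
sn=cen(s,(190,235,203,221),white); sb=cen(s,(325,350,188,199),lambda c:(c[...,0]>c[...,2]+60)); print("scene",sn,sb)
print(s[203:222,198:226].min(2))
for n,a,b in(("top",tb,tn),("scene",sb,sn)): print(n,at_z(n,a[:2],84),at_z(n,b[:2],86),at_z(n,b[2:4],86))
f=cv2.imread("pics/s3f.png")
for y in (180,184,188,191,193,195): print(y,f[y,198:220].min(1).tolist())
print(f[207:222:1,198:226].min(2))
for X in([483.4,-99,125.5],[483.4,-99,86]): print(proj("scene",X))
E
```

```text
top [207.97 207.09 207.94 207.15   8.18   8.46  66.  ] [331.01 232.92 331.   232.87  18.23  18.52 230.  ] [172.8  204.33 172.8  204.41   7.84   8.47  63.  ]
scene [210.51 212.79 210.59 212.66   9.65  19.7  109.  ] [336.31 194.03 336.24 194.04   4.3    8.15  36.  ]
[[ 58  61  56  59  53  57  53  60  46  39  42  53  60  57  56  60  56  54
   44  40  42  42  45  37  44  44  47  57]
 [ 58  55  54  59  56  58  56  51  38  40  51  57  60  58  58  59  57  46
   44  38  47  41  38  44  50  49  58  59]
 [ 59  60  57  60  56  61  52  44  41  48  57  59  60  54  60  58  49  39
   43  42  41  43  45  47  47  52  59  59]
 [ 57  55  55  59  59  51  42  37  50  61  58  56  57  56  56  47  45  45
   41  42  38  45  44  43  53  59  55  61]
 [ 58  55  56  55  56  46  40  51  57  53  56 106 134 130 131 130 106  83
   65  43  38  44  44  50  57  60  62  57]
 [ 58  59  55  54  45  31  38 106 134 191 221 233 240 240 239 238 233 226
  223 198 123  44  45  53  55  61  54  59]
 [ 59  54  52  45  40 101 189 232 240 249 253 250 245 244 242 246 248 252
  254 253 239 175  97  52  58  59  57  60]
 [ 59  53  47  4
[... 3360 characters left out ...]
122 134 158 156
  150 147 114  58  28  22  28  24  33  38]
 [ 37  27  22  23  44  91 133 143 149 160 160 160 161 155 150 149 142 109
   87  64  27  31  27  23  26  27  28  27]
 [ 30  29  24  23  30  33  45  53  94 113 114 111 116  95  86  87  60  38
   41  40  35  32  35  25  28  33  28  29]
 [ 25  27  27  27  28  31  24  32  33  35  30  40  36  35  38  40  42  34
   32  33  27  27  36  28  27  33  26  33]
 [ 23  31  24  28  23  35  30  30  31  33  30  37  29  33  36  33  34  33
   35  34  30  32  27  29  28  33  30  34]
 [ 30  31  30  29  28  31  33  30  28  28  27  33  27  30  30  37  31  33
   31  33  32  31  32  24  25  29  33  32]]
[208.97647295 194.02240124]
[210.8760387  212.82527685]
```

```bash
python3 -m jog '[[-0.7,-0.3,10,0,0,0],[0,0,15,0,0,0],[0,0,10,0,0,0],[0,0,3,0,0,0],[0,0,0,0,0,0]]'; python3 -c "
from h import *
avg(4)"; python3 -m jog '[[0,0,3,0,0,0],[0,0,2,0,0,0],[0,0,2,0,0,0],[0,0,2,0,0,0],[0,0,0,0,0,0]]'; python3 -c "
from h import *
avg(3)"
```

```text
time: 13.25
tool_pos: [482.7, -100.4, 130.1]
tcp_rot: [-3.14, -0.0, 1.495]
contact_force: [-0.4, 1.4, -1.3]
grip_width: 25.3
finger_force: 29.9
std [0.12 0.07 0.22 0.32 0.56 0.38 0.03 0.03 0.04]
mean [ 4.8324e+02 -1.0059e+02  1.3100e+02  5.1000e-01  9.0000e-01 -9.7000e-01
 -3.0000e-02  6.0000e-02 -1.0000e-02] t 13.45
time: 13.95
tool_pos: [482.8, -100.4, 121.4]
tcp_rot: [-3.141, -0.0, 1.495]
contact_force: [-0.1, 1.3, -0.4]
grip_width: 25.7
finger_force: 29.9
std [0.07 0.03 0.09 0.31 0.45 0.5  0.02 0.03 0.03]
mean [ 4.8294e+02 -1.0050e+02  1.2162e+02 -3.0000e-02  1.6700e+00 -1.3700e+00
 -6.0000e-02  7.0000e-02 -5.0000e-02] t 14.1
```

```bash
python3 -m jog '[[0.6,0,2,0,0,0],[0,0,3,0,0,0],[0,0,3,0,0,0],[0,0,0,0,0,0]]'; python3 -m jog '[[0,0,3,0,0,0],[0,0,3,0,0,0],[0,0,3,0,0,0],[0,0,3,0,0,0],[0,0,0,0,0,0]]'; python3 -c "
from h import *
avg(3)"
```

```text
time: 14.5
tool_pos: [482.6, -99.8, 113.1]
tcp_rot: [-3.141, -0.0, 1.495]
contact_force: [0.6, 1.3, -0.9]
grip_width: 25.3
finger_force: 29.9
time: 15.0
tool_pos: [482.7, -99.8, 101.2]
tcp_rot: [-3.141, -0.0, 1.495]
contact_force: [-0.2, 1.7, -0.8]
grip_width: 25.4
finger_force: 29.9
std [0.08 0.03 0.12 0.07 0.45 0.15 0.05 0.02 0.05]
mean [ 4.8297e+02 -9.9890e+01  1.0160e+02  6.3000e-01  9.6000e-01 -1.1600e+00
 -4.0000e-02  3.0000e-02 -6.0000e-02] t 15.15
```

Inside the jaws with no contact. Now the spring balls (at about TCP 97) and the pad (at about 91).

```bash
for i in 1 ; do python3 -m jog '[[0,0,2,0,0,0],[0,0,2,0,0,0],[0,0,0,0,0,0]]'; python3 -m jog '[[0,0,1,0,0,0],[0,0,1,0,0,0],[0,0,0,0,0,0]]'; python3 -m jog '[[0,0,1,0,0,0],[0,0,0,0,0,0]]';python3 -m jog '[[0,0,1,0,0,0],[0,0,0,0,0,0]]'; done
```

```text
time: 15.45
tool_pos: [482.8, -99.8, 97.4]
tcp_rot: [-3.141, -0.0, 1.495]
contact_force: [-0.9, 1.5, -1.3]
grip_width: 25.5
finger_force: 29.9
time: 15.75
tool_pos: [483.2, -100.0, 95.8]
tcp_rot: [3.141, 0.0, 1.495]
contact_force: [1.2, 1.9, -0.6]
grip_width: 25.8
finger_force: 29.9
time: 15.95
tool_pos: [483.5, -100.0, 94.9]
tcp_rot: [3.14, 0.0, 1.495]
contact_force: [1.1, 1.9, 0.5]
grip_width: 25.2
finger_force: 29.9
time: 16.15
tool_pos: [483.4, -100.0, 93.8]
tcp_rot: [3.14, 0.0, 1.495]
contact_force: [1.9, 1.8, 1.7]
grip_width: 25.3
finger_force: 29.9
```

```bash
for r in 1; do python3 -m jog '[[0,0,1,0,0,0],[0,0,0,0,0,0]]'|grep -E "pos|contact";python3 -m jog '[[0,0,0.7,0,0,0],[0,0,0,0,0,0]]'|grep -E "pos|contact";python3 -m jog '[[0,0,0.5,0,0,0],[0,0,0,0,0,0]]'|grep -E "pos|contact"; done
```

```text
tool_pos: [483.1, -99.9, 92.5]
contact_force: [3.1, 1.4, -2.0]
tool_pos: [483.0, -99.9, 91.8]
contact_force: [1.8, 1.6, -0.8]
tool_pos: [483.0, -99.9, 91.3]
contact_force: [1.8, 1.5, -0.4]
```

```bash
python3 -m jog '[[0,0,0.7,0,0,0],[0,0,0,0,0,0]]'|grep -E "pos|contact";python3 -m jog '[[0,0,0.7,0,0,0],[0,0,0,0,0,0]]'|grep -E "pos|contact";python3 -m jog '[[0,0,0.7,0,0,0],[0,0,0,0,0,0]]'|grep -E "pos|contact"
```

```text
tool_pos: [482.9, -99.9, 90.7]
contact_force: [2.6, 1.6, -0.0]
tool_pos: [483.1, -99.9, 90.6]
contact_force: [0.4, 1.0, 6.4]
tool_pos: [483.1, -100.0, 90.6]
contact_force: [-1.6, 2.0, 12.5]
```

```bash
python3 -m jog '[[0,0,0.4,0,0,0],[0,0,0,0,0,0]]'|grep -E "pos|contact"; python3 -c "
from h import *
avg(3)
im=bot.capture('scene')[:,:,::-1]; cv2.imwrite('pics/s4.png',cv2.resize(im[140:280,140:280],(560,560),interpolation=3))"
```

```text
tool_pos: [483.3, -100.0, 90.5]
contact_force: [-1.6, 2.7, 16.3]
std [0.01 0.01 0.01 0.45 0.24 0.31 0.04 0.02 0.02]
mean [ 4.8326e+02 -1.0003e+02  9.0500e+01 -1.9900e+00  2.5800e+00  1.4320e+01
  1.8000e-01  4.7000e-01 -2.0000e-02] t 17.7
```

View pics/s4.png

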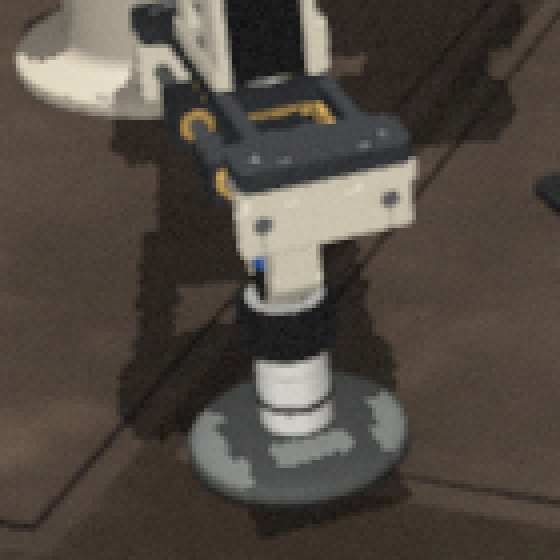

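The head is down at the nut, with the fingers just above it, and about 15 N holds at constant height, so the shank is on the pad. Unload, release, then lower around the nut.

```bash
python3 -m jog '[[0,0,-1.5,0,0,0],[0,0,0,0,0,0]]'|grep -E "pos|contact"; python3 -m jog '[[0,0,0,0,0,0],[0,0,0,0,0,0],[0,0,0,0,0,0],[0,0,0,0,0,0],[0,0,0,0,0,0]]' 70; python3 -c "
from h import *
a=avg(3); print(R.from_euler('xyz',bot.get_obs()['tcp_rot']).as_matrix().T@(np.array([483.0,-99.7,64])-a[:3]))
im=bot.capture('scene')
for t in('mic_blue_head','mic_blue'):
  for r in bot.outline_of(t,'scene')[:2]: print(t,r['p'],r['pixel'])
"
```

```text
tool_pos: [483.0, -99.9, 90.6]
contact_force: [1.9, 1.3, 4.1]
time: 18.45
tool_pos: [482.8, -99.9, 90.3]
tcp_rot: [-3.141, -0.0, 1.495]
contact_force: [0.3, 1.4, -0.8]
grip_width: 60.7
finger_force: 0.0
std [0.03 0.   0.03 0.11 0.17 0.35 0.02 0.02 0.01]
mean [ 4.8294e+02 -9.9880e+01  9.0420e+01  6.5000e-01  1.5500e+00 -4.2000e-01
 -2.0000e-02  6.0000e-02 -2.0000e-02] t 18.6
[ 0.18386196  0.04669301 26.42226799]
mic_blue_head 0.54 [205.1, 209.3]
mic_blue 0.42 [207.9, 208.5]
```

```bash
python3 -m jog '[[0,0,8,0,0,0],[0,0,8,0,0,0],[0,0,6,0,0,0],[0,0,2,0,0,0],[0,0,1.5,0,0,0],[0,0,0,0,0,0],[0,0,0,0,0,0]]'; python3 -m jog '[[0,0,0,0,0,0],[0,0,0,0,0,0],[0,0,0,0,0,0],[0,0,0,0,0,0],[0,0,0,0,0,0]]' 30; python3 -c "
from h import *
avg(4)"
```

```text
time: 19.45
tool_pos: [483.2, -100.0, 65.1]
tcp_rot: [3.141, -0.0, 1.495]
contact_force: [0.1, 1.2, 0.3]
grip_width: 64.2
finger_force: 0.0
time: 19.95
tool_pos: [484.5, -100.1, 65.3]
tcp_rot: [3.138, 0.0, 1.495]
contact_force: [4.6, 1.9, -2.8]
grip_width: 43.3
finger_force: 30.0
std [0.01 0.01 0.01 0.38 0.56 0.48 0.01 0.03 0.03]
mean [ 4.8451e+02 -1.0011e+02  6.5330e+01  5.1700e+00  1.7900e+00 -2.6900e+00
  7.0000e-02 -5.9000e-01 -5.0000e-02] t 20.15
```

```bash
python3 -m jog '[[0,1.3,0,0,0,0],[0,0,0,0,0,0.05],[0,0,0,0,0,0.05],[0,0,0,0,0,0]]'|grep -E "pos|rot|contact|width"; python3 -c "
from h import *
avg(2)"; python3 -m jog '[[0,0,0,0,0,0.05],[0,0,0,0,0,0.05],[0,0,0,0,0,0]]'|grep -E "pos|rot|contact|width"; python3 -c "
from h import *
avg(2)"; python3 -m jog '[[0,0,0,0,0,0.05],[0,0,0,0,0,0.05]]'|grep -E "pos|rot|contact|width"; python3 -c "
from h import *
avg(2)"
```

```text
tool_pos: [484.5, -100.1, 65.3]
tcp_rot: [3.141, -0.0, 1.394]
contact_force: [0.6, 1.9, 2.3]
grip_width: 43.4
std [0.01 0.03 0.   0.67 0.09 0.46 0.02 0.01 0.03]
mean [ 4.8452e+02 -1.0008e+02  6.5260e+01  9.5000e-01  1.3800e+00  2.7100e+00
 -0.0000e+00  1.1000e-01 -2.7000e-01] t 20.65
tool_pos: [484.5, -100.1, 65.2]
tcp_rot: [3.141, -0.0, 1.295]
contact_force: [1.2, 2.8, 4.1]
grip_width: 43.4
std [0.   0.01 0.01 0.01 0.19 0.25 0.02 0.03 0.02]
mean [ 4.8450e+02 -1.0008e+02  6.5250e+01  1.0800e+00  1.5500e+00  3.5800e+00
 -1.0000e-02  1.3000e-01 -2.3000e-01] t 21.05
tool_pos: [484.5, -100.1, 65.2]
tcp_rot: [3.141, 0.0, 1.195]
contact_force: [1.7, 1.7, 5.0]
grip_width: 43.5
std [0.   0.   0.01 0.38 0.18 0.07 0.03 0.   0.08]
mean [ 4.8447e+02 -1.0007e+02  6.5230e+01  7.5000e-01  1.2700e+00  4.6200e+00
  4.0000e-02  1.5000e-01 -1.8000e-01] t 21.35
```

```bash
cat > m.py <<'E'
from plant import bot
o=bot.get_obs(); print(round(o["time"],2),"yaw",round(o["tcp_rot"][2],3),"M",o["moment"].round(3),"F",o["contact_force"].round(1),"q6",round(o["joint_positions"][5],3),"tau6",round(o["tau"][5],2))
E
python3 -m jog '[[0,0,0,0,0,0.05],[0,0,0,0,0,0.05]]'>/dev/null; python3 m.py
python3 -m jog '[[0,0,0,0,0,0.05]]'>/dev/null; python3 m.py
python3 -m jog '[[0,0,0,0,0,0.05]]'>/dev/null; python3 m.py
python3 -m jog '[[0,0,0,0,0,0.05]]'>/dev/null; python3 m.py
```

```text
21.55 yaw 1.096 M [0.075 0.133 0.243] F [0.5 2.  4.3] q6 0.116 tau6 -0.45
21.65 yaw 1.046 M [0.147 0.149 0.221] F [1.1 2.1 6.1] q6 0.166 tau6 -0.4
21.75 yaw 0.996 M [0.145 0.222 0.245] F [-0.4  3.   5.4] q6 0.216 tau6 -0.4
21.85 yaw 0.946 M [0.081 0.172 0.224] F [-0.4  1.5  4.9] q6 0.266 tau6 -0.4
```

```bash
for i in 1; do python3 -m jog '[[0,0,0,0,0,0.04]]'>/dev/null; python3 m.py
python3 -m jog '[[0,0,0,0,0,0.04]]'>/dev/null; python3 m.py
python3 -m jog '[[0,0,0,0,0,0.03]]'>/dev/null; python3 m.py; done
```

```text
21.95 yaw 0.906 M [0.11  0.147 0.244] F [0.3 1.7 6. ] q6 0.306 tau6 -0.16
22.05 yaw 0.866 M [0.149 0.18  0.212] F [1.3 2.4 5. ] q6 0.346 tau6 -0.26
22.15 yaw 0.836 M [0.148 0.177 0.221] F [0.7 2.8 5.3] q6 0.376 tau6 -0.03
```

```bash
python3 -m jog '[[0,0,0,0,0,0.04]]'>/dev/null; python3 m.py
python3 -m jog '[[0,0,0,0,0,0.04]]'>/dev/null; python3 m.py
python3 -m jog '[[0,0,0,0,0,0.03]]'>/dev/null; python3 m.py
```

```text
22.25 yaw 0.797 M [0.179 0.194 0.204] F [0.3 2.3 4.5] q6 0.416 tau6 -0.37
22.35 yaw 0.756 M [0.205 0.186 0.256] F [0.7 2.3 5.4] q6 0.456 tau6 -0.27
22.45 yaw 0.727 M [0.171 0.141 0.238] F [-0.3  1.5  4.7] q6 0.486 tau6 -0.02
```

```bash
python3 -m jog '[[0,0,0,0,0,0.04]]'>/dev/null; python3 m.py
python3 -m jog '[[0,0,0,0,0,0.03]]'>/dev/null; python3 m.py
python3 -m jog '[[0,0,0,0,0,0.03]]'>/dev/null; python3 m.py
```

```text
22.55 yaw 0.687 M [0.205 0.182 0.189] F [0.1 2.7 5.3] q6 0.525 tau6 -0.35
22.65 yaw 0.657 M [0.181 0.24  0.228] F [0.2 2.2 5.3] q6 0.556 tau6 -0.0
22.75 yaw 0.627 M [0.226 0.223 0.29 ] F [-0.7  2.   4.7] q6 0.585 tau6 -0.08
```

```bash
python3 -m jog '[[0,0,0,0,0,0.03]]'>/dev/null; python3 m.py
python3 -m jog '[[0,0,0,0,0,0.03]]'>/dev/null; python3 m.py
python3 -m jog '[[0,0,0,0,0,0.02]]'>/dev/null; python3 m.py
```

```text
22.85 yaw 0.597 M [0.212 0.196 0.323] F [0.2 1.7 5.2] q6 0.615 tau6 -0.06
22.95 yaw 0.567 M [0.236 0.206 0.347] F [-0.3  2.3  5.7] q6 0.645 tau6 -0.04
23.05 yaw 0.547 M [0.253 0.217 0.379] F [0.5 2.8 4.7] q6 0.665 tau6 0.21
```

```bash
python3 -m jog '[[0,0,0,0,0,0.02]]'>/dev/null; python3 m.py; python3 -m jog '[[0,0,0,0,0,0],[0,0,0,0,0,0]]'; python3 m.py
```

```text
23.15 yaw 0.527 M [0.317 0.216 0.322] F [0.6 2.3 5.1] q6 0.685 tau6 0.12
time: 23.35
tool_pos: [484.3, -99.9, 65.2]
tcp_rot: [3.142, -0.0, 0.528]
contact_force: [0.5, 3.0, 6.2]
grip_width: 43.1
finger_force: 30.0
23.35 yaw 0.528 M [0.231 0.221 0.126] F [0.5 3.  6.2] q6 0.684 tau6 0.18
```

```bash
python3 -m jog '[[0,0,0,0,0,0.01]]'>/dev/null; python3 m.py;  python3 -m jog '[[0,0,0,0,0,0.01]]'>/dev/null; python3 m.py
```

```text
23.45 yaw 0.518 M [0.353 0.258 0.309] F [0.6 2.5 5.3] q6 0.694 tau6 0.19
23.55 yaw 0.508 M [0.282 0.197 0.324] F [0.2 2.3 5. ] q6 0.704 tau6 0.25
```

Around +0.1–0.15 N m over free, about 0.15 rad past onset: a firm grip either way. Release and retreat.

```bash
python3 -m jog '[[0,0,0,0,0,0],[0,0,0,0,0,0],[0,0,0,0,0,0],[0,0,0,0,0,0],[0,0,0,0,0,0],[0,0,0,0,0,0]]' 75; python3 -m jog '[[0,0,-10,0,0,0],[0,0,-20,0,0,0],[0,0,-25,0,0,0],[0,0,-25,0,0,0],[0,0,-30,0,0,0],[0,0,-30,0,0,0],[0,0,-30,0,0,0],[0,0,-20,0,0,0],[0,0,0,0,0,0]]'; python3 -c "
from h import *
im=bot.capture('scene')[:,:,::-1]; a=cv2.resize(im[150:290,150:290],(400,400),interpolation=3);b=cv2.resize(im[150:290,270:410],(400,400),interpolation=3); cv2.imwrite('pics/s5.png',np.hstack([a,b]))
for z in (126,106,88,86): print(z,proj('scene',[484,-99.9,z]))"
```

```text
time: 24.15
tool_pos: [484.2, -100.0, 64.9]
tcp_rot: [-3.141, 0.0, 0.505]
contact_force: [0.6, 0.9, -0.6]
grip_width: 68.8
finger_force: 0.0
time: 25.05
tool_pos: [485.6, -100.5, 258.6]
tcp_rot: [3.136, -0.005, 0.505]
contact_force: [1.0, 1.7, -0.2]
grip_width: 68.8
finger_force: 0.0
126 [208.6042046  194.03579094]
106 [209.58186853 203.67163197]
88 [210.4431592  212.16049999]
86 [210.53779424 213.09322151]
```

View pics/s5.png

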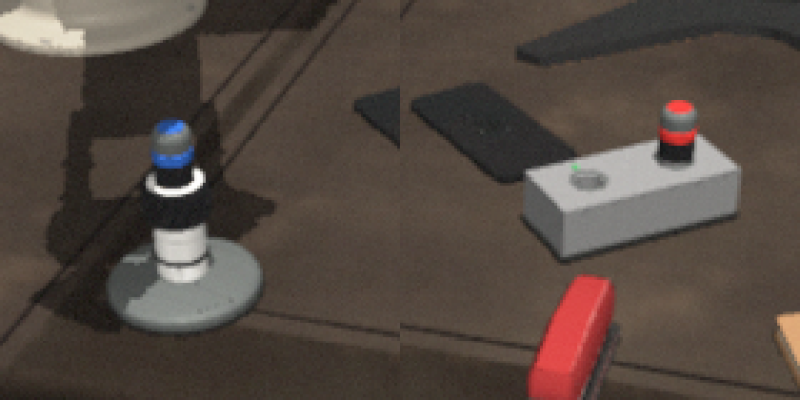

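The mic stands upright, with its top at the seated height (row ≈194). The red mic, stapler and phone haven't moved.

```bash
python3 -c "
from plant import bot
print(bot.close_job())"
```

```text
the job is handed in; nothing more can be done
None
```

The blue-ringed microphone is seated on the pad (about 15 N at most) and clamped at an estimated 17–22 N per jaw, nothing else was disturbed, and the job was handed in at about 25 s; the last torque readings were lower than expected, so the clamp force is the least certain part.

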